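# Wedge up the outfeed rest of the mitre saw

## Task

Take the wooden wedge and slide it, thin end first, in under the round foot of the small outfeed rest in front of the robot until the rest has come all the way up to its stop, its top flush with its two posts, and push on just until it is wedged firmly there; firm, not rammed. Leave the wedge flat on the bench, straight in under the rest, and let go; lift the rest with the wedge only, not with the gripper, and leave the other things where they are.

Things in the scene. Friction and masses are not known exactly. Their poses are not given: they have to be found in the camera images.
- wedge_grip (a point): Wooden wedge with a tall heel block at its thick end. Point: centre of the heel, 25 mm above the flat underside. Heel 44 long (x), 40 wide (y), 50 mm tall: grip it across y from above. +x points to the thin end, z up. Ahead of the heel 140 mm of 40 mm wide taper, 33 mm thick at the heel down to 5 mm (1 in 5). About 0.15 kg, waxed, friction about 0.35: stays put when let go under load.
- wedge_tip (a point): Middle of the wedge's thin end, on its underside, 162 mm ahead (+x) of the heel's centre.
- frame: Fixed frame: two wooden posts 44 (x) by 25 mm (y), 52 mm clear between, tops 72 mm above this origin; steel feet outside them (202 mm overall in y), two flat steel straps across. Origin midway between the posts, 0 to 4 mm above the bench (varies). +x is the way the wedge goes in, from the robot's side; z up. No floor between the posts: the wedge slides on the bench.
- stop (a point): Underside of the steel strap on the robot's side, 47 mm above the frame's origin and 17 mm to -x of it: the rest's shoulder comes up against it.
- rest (a joint): Height of the rest above its lowest position (m): 0 down, 0.010 at its stop, against the straps. Slides up and down between the posts, about 0.3 kg, falls back if not held. Pushing the wedge takes 4 to 10 N while it lifts the rest; at the stop the push climbs within 2 to 5 mm. Firm: pushed up to about 17 N (14 to 22 will do). More than about 28 N is ramming.
- shoulder (a point): Top of the rest's shoulder block, which comes up under the straps: 37 mm above the frame's origin when down, 47 mm at the stop. Under the rest, midway between the posts, a round steel foot (12 mm bar along y, 48 mm long) is screwed out by an amount that varies and is not measured: its underside is 8 to 12 mm above the frame's origin when down, 18 to 22 mm at the stop.
- rest_top (a point): Middle of the rest's flat top pad (40 by 48 mm), 50 mm above its foot's underside; flush with the post tops when at the stop.
- batten: Straight wooden batten, 150 x 40 x 33 mm, no taper and no heel; origin centre of its underside, long side x. Leave alone. It and the wedge may lie on either side.
- tape_roll: Cardboard-coloured tape roll, 100 mm across, 25 mm tall. Leave alone.
- screw_jar: Glass jar with steel lid, 64 mm across, 80 mm tall. Leave alone.
- screwdriver: Screwdriver lying on the bench. Leave alone.
- offcut: Small wood offcut, 70 x 45 x 30 mm. Leave alone.
Not all that is in view belongs to the job. What is shaped like the part that bears wedge_grip but turquoise is not meant.

How it is judged:
By the outcome, as a careful person would: the job done as asked, in the order asked, and still so for the second after the job is handed in, with the robot touching nothing.
It also fails if it takes over 64 s, if anything falls off the work surface, if the arm or the gripper's body presses on something with over 40 N, if the wrist force passes 120 N, or if a joint passes its speed limit or range.

## Robot

A 7-joint arm with a two-finger parallel gripper is mounted at the origin on the work surface. World frame = base frame: x ahead of the robot, y to its left, z up, the work surface at z = 0. Lengths are in m, angles in degrees, forces in N, time in s.
With the tool pointing down it reaches from about 0.425 to 0.875 m from the base axis. Payload 4.7 kg.
Tool frame: the origin (TCP) lies at the very end of the fingers, on their centre line; the grasp point (between the pads) lies behind it (env.pinch_z is the z of the grasp point in the tool frame, in m); z points along the fingers, y is the direction in which the jaws open and shut (so a half turn about z gives the same grasp; the last joint's range is limited). The gripper opens to 87 mm and grips with 3 to 60 N. Pads are 19 mm wide; open, the fingers measure 117 mm over their backs; the gripper's body (75 mm by 190 mm) begins 51 mm behind the grasp point.
Start: joints at [72.485, 18.392, -4.016, 83.108, 1.295, 78.541, -3.26], TCP at [0.204, -0.617, 0.223] pointing down, gripper open.
Joint ranges: [-163.93, 163.93], [-17.29, 119.83], [-79.2, 71.16], [3.27, 140.29], [-89.18, 269.18], [5.43, 117.66], [-154.24, 154.24]. Speed limits (degrees/s): [147.25, 147.25, 180, 180, 180, 180, 180].

## Interface

Orientations are given as [roll, pitch, yaw] about the fixed x, y, z axes, in that order (R = Rz(yaw) Ry(pitch) Rx(roll)).
In Python, from cell import readout, read_camera, env gives the robot as it stands. The module is installed in compiled form; this text tells all that it offers.
- The arm moves only by the tool servo_tool, never from a script. Its argument "plan" is a list that holds one entry, the list of rows, each a list of 5 numbers: the finger opening in m, from 0 to 0.087, then the shift along the tool's x, y, z in m, then the turn about the tool's z in rad. In form: [[[jaw, x, y, z, yaw], ...]]. A call has 1 to 12 rows; each row is the pose to reach, as a shift and turn from the pose measured when the call began, along the tool's axes at that moment; what a row does not reach only later rows make up. A row lasts 1/12 s, in which the tool goes at most 41.7 mm and 7.16 degrees, less where a joint would pass 70% of its speed; a pose out of reach is approached as far as the arm can. A call with a gripper value outside its range is refused whole. The fingers move at their own pace and stop on an object; "force" is the grip in N (left out, the last holds). Time passes only in rows, so rows that repeat a pose let the fingers close. It gives the time, the measured TCP pose, the force and the opening at its end, in the units of the state.
- readout.get_obs(): the state, without advancing time (a new reading comes with each control period).
- read_camera(name): name is "side" or "top"; returns a dict with "image" (384x512x3 uint8, red, green, blue), "range_z" (384x512 float32, m along the optical axis (not along the pixel's ray), 0 where there is no reading), "mtx" (3x3 intrinsics, pixels), "camera_from_world" (4x4, takes a point from world to camera coordinates). Camera axes: x right, y up, looking along -z (the intrinsics and any distortion apply to the point x, -y, -z); pixel columns grow to the right and rows downward; lengths in m; the calibration is good to about 2 mm. A picture is of the moment at which its call begins.
- env.sign_off(): hands the job in, once; it reports no verdict.
The state is a dict: "time_s": time; "qpos": joint angles; "joint_velocities": joint speeds; "effort": joint torques, N m; "tool_pos": TCP position; "tool_rot": TCP orientation; "force": force on the tool from outside, world axes, zero at the start; "wrist_torque": the same for the moment, N m; "grip_width": finger opening in m.
Only numpy, scipy, OpenCV 4.12 (cv2) and the standard library are available. Lean on these libraries where they do the work, as an engineer would, in place of code of your own. Each camera call takes 0.05 s, during which the arm holds its last target. There are 200 camera calls.

## Working session

There is one attempt and no reset: what is moved stays moved. The work goes in short steps, Python scripts to look and compute and a tool call to move; the robot and the scene stay as the last step left them, time stands still between calls to the robot, and variables do not carry over. Pictures are saved under pics/ and viewed, about 8 in all and at most 12, crops included, and the job is handed in when it is done.

Besides the shell and the picture viewer there is one more tool, called after "Call:" as name([rows], argument=value, ...), one row to a line, values as JSON. servo_tool: Moves the arm, as the interface text tells. Its arguments: {"type":"object","properties":{"plan":{"type":"array"},"force":{"type":"number"}},"required":["plan"]}

```bash
mkdir -p pics; cat > h.py <<'E'
import numpy as np, cv2
from cell import readout, read_camera, env
def pts(d):
    K=np.array(d["mtx"]);T=np.linalg.inv(np.array(d["camera_from_world"]));z=d["range_z"]
    v,u=np.mgrid[:z.shape[0],:z.shape[1]]
    p=np.stack([(u-K[0,2])/K[0,0]*z,-(v-K[1,2])/K[1,1]*z,-z,np.ones_like(z)],-1)
    return (p@T.T)[...,:3]
def proj(d,p):
    c=np.array(d["camera_from_world"])@np.r_[p,1];K=np.array(d["mtx"])
    return K[0,0]*c[0]/-c[2]+K[0,2], K[1,1]*-c[1]/-c[2]+K[1,2]
E
python3 - <<'E'
from h import *
o=readout.get_obs();print(o["tool_pos"],o["tool_rot"],o["force"],o["grip_width"],env.pinch_z,o["time_s"])
ims=[]
for n in("top","side"):
    d=read_camera(n);np.savez(n+"0.npz",**d);ims.append(d["image"])
    T=np.linalg.inv(d["camera_from_world"]);print(n,T[:3,3],-T[:3,2],[k for k in d],d["mtx"])
for n,i in zip(("top","side"),ims): cv2.imwrite(f"pics/{n}0.png",cv2.resize(i[...,::-1],(800,600)))
E
```

```text
[ 0.20412826 -0.61652621  0.22144382] [-1.79888435e+02  4.86504996e-03  1.83239879e+01] [0.72654569 0.55685331 0.66983779] 0.08692683076700758 -0.0187 0.0
top [0.41787447 0.04116966 1.75989792] [ 0.09796832 -0.00339975 -0.99518373] ['image', 'range_z', 'mtx', 'camera_from_world'] [[490.38726505   0.         262.89643801]
 [  0.         490.38726505 194.25040033]
 [  0.           0.           1.        ]]
side [ 0.37900527 -0.80756675  0.86389935] [ 0.18702412  0.72332886 -0.66469342] ['image', 'range_z', 'mtx', 'camera_from_world'] [[446.22063753   0.         259.06922312]
 [  0.         446.22063753 193.71399114]
 [  0.           0.           1.        ]]
```

View pics/top0.png

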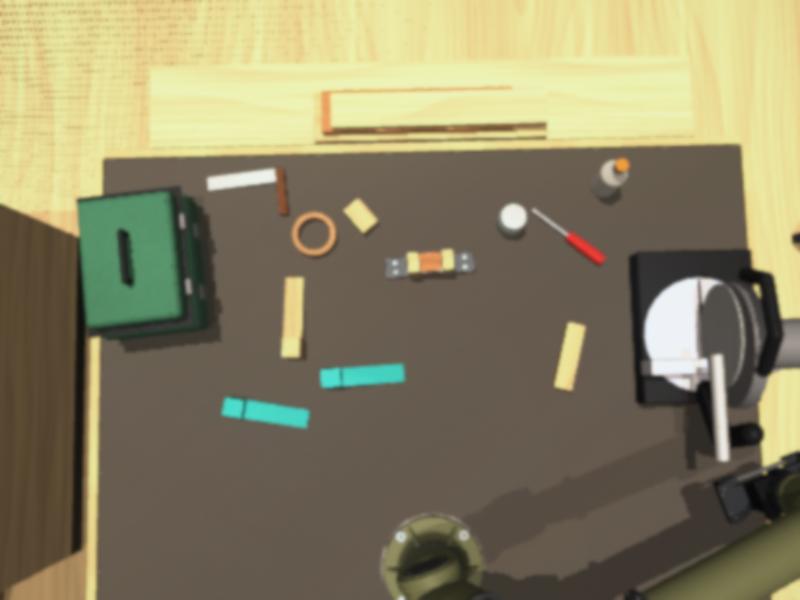

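View pics/side0.png

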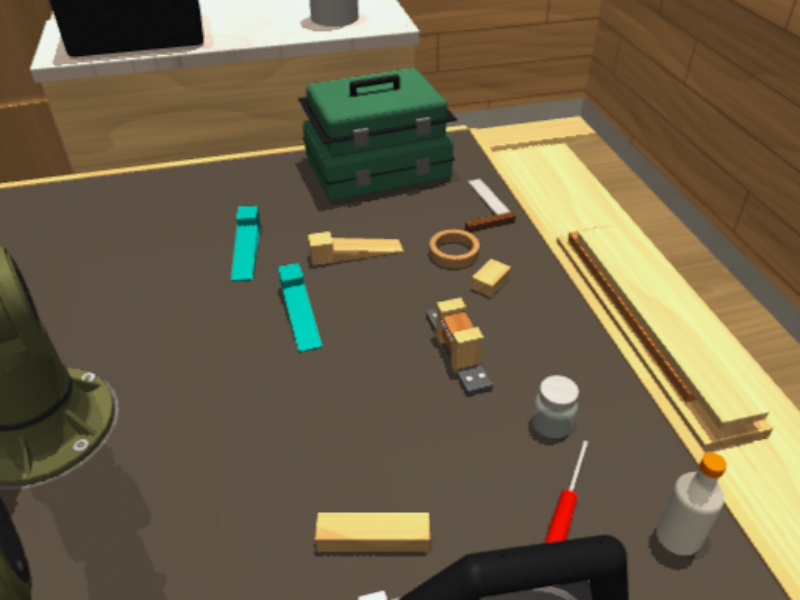

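Top view (800x600): the candidates shaped like the wedge are the wooden piece at (292,317), heel at (291,348) and thin end at (295,278); the turquoise ones at (362,376) and (265,412), which are excluded; and the plain wooden batten at (570,356), with no heel. The wooden one at (292,317) fits. The frame is at (430,262), with the rest's orange-brown top in the middle.

```bash
python3 - <<'E'
from h import *
for n in("top","side"):
    d=dict(np.load(n+"0.npz"));P=pts(d);im=d["image"];hsv=cv2.cvtColor(im,cv2.COLOR_RGB2HSV)
    print(n,"bench z",np.median(P[...,2][(abs(P[...,0]-.45)<.1)&(abs(P[...,1])<.1)]))
    wood=(hsv[...,0]<32)&(hsv[...,0]>14)&(hsv[...,1]>60)&(hsv[...,2]>110)
    for nm,(x0,x1,y0,y1) in {"wedge":(230,315,265,370),"frame":(370,490,235,290),"batten":(545,595,310,400)}.items():
        if n=="side":
            x0,x1,y0,y1={"wedge":(300,415,225,275),"frame":(420,500,290,400),"batten":(300,445,500,565)}[nm]
        m=np.zeros(wood.shape,np.uint8); s=.64
        m[int(y0*s):int(y1*s),int(x0*s):int(x1*s)]=1
        ok=(m>0)&(d["range_z"]>0)&(P[...,2]>.004)
        if nm!="frame": ok&=wood
        q=P[ok]
        print(nm,len(q),"zq",np.percentile(q[:,2],[2,50,90,98]).round(4))
        r=cv2.minAreaRect((q[:,:2]*1000).astype(np.float32)); print(" rect mm",r)
        if nm=="wedge":
            h=q[q[:,2]>.042]; print(" heel",h.mean(0).round(4),len(h),cv2.minAreaRect((h[:,:2]*1000).astype(np.float32)))
        if nm=="frame":
            t=q[q[:,2]>.058]; print(" post/top",t.mean(0).round(4),len(t),cv2.minAreaRect((t[:,:2]*1000).astype(np.float32)))
            hh=hsv[ok];
            for lo,hi in((.055,.066),(.068,.085)):
                k=(q[:,2]>lo)&(q[:,2]<hi);print(lo,k.sum(),q[k].mean(0).round(4),np.median(hh[k],0))
d=dict(np.load("top0.npz"));s=dict(np.load("side0.npz"))
a=cv2.resize(d["image"][140:260,170:320],(800,640),interpolation=3)[:600]
cv2.imwrite("pics/c0.png",a[...,::-1])
E
```

```text
top bench z 0.0016001910107384942
wedge 629 zq [0.0047 0.0228 0.0508 0.0558]
 rect mm ((567.501220703125, 308.1167297363281), (54.2750358581543, 191.41317749023438), 88.13539123535156)
 heel [0.4951 0.3072 0.0497] 152 ((495.2375183105469, 306.4688415527344), (41.36463165283203, 42.38716125488281), 88.8860855102539)
frame 1106 zq [0.0042 0.0141 0.0744 0.0801]
 rect mm ((688.4818725585938, -7.1999359130859375), (275.2932434082031, 125.31874084472656), 88.7451400756836)
 post/top [ 0.6779 -0.008   0.0707] 346 ((678.2498168945312, -7.995754241943359), (44.60636901855469, 101.81285095214844), 3.1264636516571045)
0.055 106 [ 0.6759 -0.0063  0.0617] [ 13. 152. 220.]
0.068 222 [ 0.6783 -0.0077  0.0746] [ 26.  90. 225.]
batten 553 zq [0.0053 0.0317 0.0377 0.0412]
 rect mm ((463.7923583984375, -323.629150390625), (53.09912109375, 159.01588439941406), 75.4837417602539)
side bench z 0.0009761977745048611
wedge 654 zq [0.0058 0.0236 0.0502 0.0527]
 rect mm ((564.9859008789062, 302.04180908203125), (49.90947723388672, 183.6770477294922), 86.62324523925781)
 heel [0.4965 0.3005 0.0497] 138 ((495.7457275390625, 304.12200927734375), (44.78385543823242, 43.76470947265625), 88.21500396728516)
frame 1405 zq [0.0043 0.0407 0.0758 0.0778]
 rect mm ((685.4332885742188, 12.6024169921875), (281.0301513671875, 143.4441680908203), 70.68352508544922)
 post/top [ 0.6768 -0.0161  0.0705] 560 ((678.3464965820312, -12.145915985107422), (45.45574188232422, 105.2013931274414), 3.0213632583618164)
0.055 178 [ 0.6726 -0.0218  0.0622] [ 15.  142.5 126.5]
0.068 319 [ 0.6774 -0.0159  0.0747] [ 23. 119. 236.]
batten 1331 zq [0.0295 0.0338 0.0356 0.0368]
 rect mm ((460.86468505859375, -321.2552490234375), (42.211936950683594, 150.04489135742188), 75.37187957763672)
```

View pics/c0.png

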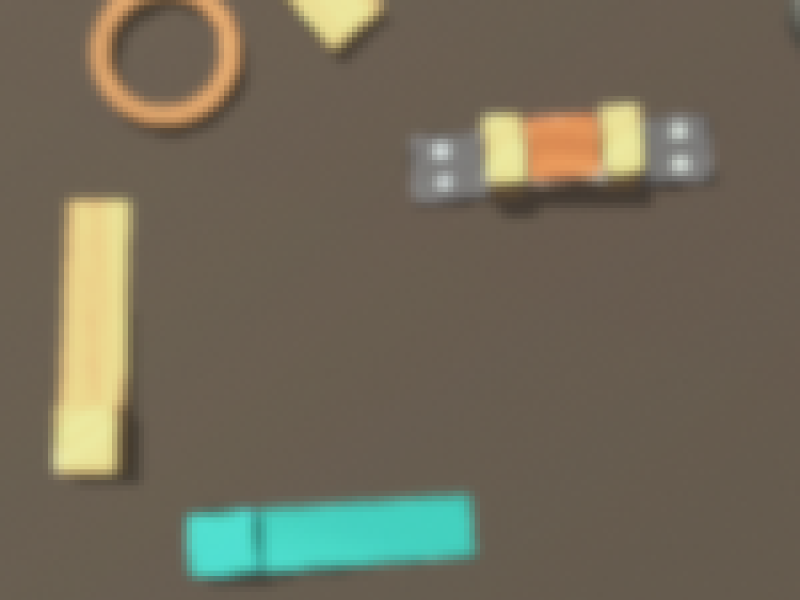

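```bash
python3 - <<'E'
from h import *
d=dict(np.load("top0.npz"));P=pts(d);im=d["image"]
m=(P[...,0]>.15)&(P[...,0]<.72)&(P[...,1]<-.42)&(P[...,1]>-.85)
for x in np.arange(.15,.7,.05):
    print(round(x,2),[ (lambda q: round(float(np.percentile(q,97)),2) if len(q)>3 else None)(P[...,2][m&(abs(P[...,0]-x-.025)<.025)&(abs(P[...,1]-y-.025)<.025)]) for y in np.arange(-.85,-.42,.05)])
# wedge: cast edges; per-slice centre from top camera, top-face pixels
for n in("top","side"):
    d=dict(np.load(n+"0.npz"));P=pts(d);hsv=cv2.cvtColor(d["image"],cv2.COLOR_RGB2HSV)
    wood=(hsv[...,0]<32)&(hsv[...,0]>14)&(hsv[...,1]>60)&(hsv[...,2]>110)
    print(n)
    for x in np.arange(.48,.66,.02):
        q=P[wood&(abs(P[...,0]-x)<.01)&(abs(P[...,1]-.3)<.06)&(P[...,2]>.003)]
        if len(q)>4: print(round(x,2),len(q),np.percentile(q[:,1],[3,97]).round(4),q[:,1].mean().round(4),np.median(q[:,2]).round(3))
# orange top centre and posts, ray-cast mask centroid
    H,S,V=[hsv[...,i].astype(int) for i in range(3)]
    o=(H<16)&(S>100)&(V>120)&(abs(P[...,0]-.678)<.05)&(abs(P[...,1]+.01)<.05)&(P[...,2]>.05)
    print("pad",P[o].mean(0).round(4),o.sum(),np.median(P[o][:,2]))
E
```

```text
0.15 [None, -0.0, 0.01, 0.0, 0.01, 0.45, 0.64, 0.66, 0.67]
0.2 [None, 0.01, 0.01, 0.33, 0.44, 0.48, 0.63, 0.62, 0.01]
0.25 [None, 0.01, 0.01, 0.33, 0.32, 0.32, 0.29, 0.01, 0.01]
0.3 [None, 0.01, 0.01, 0.01, 0.32, 0.32, 0.29, 0.01, 0.01]
0.35 [None, 0.0, None, None, 0.35, 0.35, 0.3, 0.08, 0.01]
0.4 [None, None, 0.29, 0.3, 0.41, 0.4, 0.29, 0.16, 0.01]
0.45 [None, None, 0.3, 0.3, 0.43, 0.43, 0.09, 0.09, 0.01]
0.5 [None, None, 0.29, 0.29, 0.43, 0.43, 0.09, 0.09, 0.01]
0.55 [None, 0.0, None, None, 0.42, 0.42, 0.09, 0.08, 0.01]
0.6 [None, 0.01, 0.07, 0.08, 0.09, 0.36, 0.08, 0.08, 0.01]
0.65 [None, 0.01, 0.08, 0.08, 0.08, 0.08, 0.08, 0.08, 0.01]
top
0.48 68 [0.2879 0.3332] 0.3077 0.05
0.5 80 [0.2874 0.327 ] 0.3065 0.048
0.52 65 [0.2868 0.3267] 0.3058 0.034
0.54 83 [0.2863 0.3334] 0.3069 0.028
0.56 63 [0.2858 0.3264] 0.3054 0.024
0.58 71 [0.2867 0.3241] 0.3051 0.018
0.6 64 [0.2852 0.3245] 0.304 0.015
0.62 72 [0.2797 0.3292] 0.3039 0.011
0.64 60 [0.2839 0.3293] 0.3065 0.008
0.66 24 [0.281  0.3243] 0.3004 0.007
pad [ 0.6783 -0.0092  0.0649] 153 0.06460001496089252
side
0.48 54 [0.2845 0.3202] 0.3012 0.05
0.5 119 [0.2815 0.3203] 0.2928 0.044
0.52 81 [0.2826 0.3223] 0.2961 0.033
0.54 73 [0.2824 0.3227] 0.2988 0.029
0.56 73 [0.2815 0.3228] 0.2976 0.025
0.58 66 [0.282  0.3193] 0.2969 0.02
0.6 64 [0.2806 0.3204] 0.2966 0.017
0.62 57 [0.281  0.3184] 0.298 0.013
0.64 53 [0.2804 0.3208] 0.2992 0.009
0.66 20 [0.2804 0.3208] 0.3008 0.007
pad [ 0.6766 -0.0068  0.0657] 173 0.06599787777641097
```

The crop confirms it: wood with a heel block at crop (85,440) and thin end at (98,200). Heel is about (0.4955, 0.305), yaw about -1.2°, tip about (0.657, 0.302). Frame is about (0.678, -0.009), yaw about 3°. I'm moving clear of the saw (0.3 m tall) along +y first.

Call:
servo_tool([
  [[0.087,0.0126,-0.038,0,0],[0.087,0.0252,-0.076,0,0],[0.087,0.0378,-0.114,0,0],[0.087,0.0503,-0.152,0,0],[0.087,0.063,-0.19,0,0],[0.087,0.095,-0.205,0,0],[0.087,0.128,-0.22,0,0],[0.087,0.16,-0.235,0,0],[0.087,0.192,-0.25,0,0],[0.087,0.225,-0.265,0,0],[0.087,0.257,-0.28,0,0],[0.087,0.257,-0.28,0,0]],
])

```text
time_s: 1.1
tool_pos: [0.3652, -0.2638, 0.2222]
tool_rot: [-179.8, -0.2, 18.9]
force: [0.1, 1.1, 0.5]
grip_width: 0.0865
```

Call:
servo_tool([
  [[0.087,0.028,-0.0293,0,0.03],[0.087,0.056,-0.0586,0,0.07],[0.087,0.084,-0.088,0,0.11],[0.087,0.112,-0.117,0,0.15],[0.087,0.14,-0.1465,0,0.19],[0.087,0.158,-0.177,0,0.23],[0.087,0.177,-0.208,0,0.27],[0.087,0.196,-0.239,0,0.31],[0.087,0.214,-0.27,0,0.35],[0.087,0.233,-0.3,0,0.35],[0.087,0.251,-0.331,0,0.35],[0.087,0.251,-0.331,0,0.35]],
])

```text
time_s: 2.1
tool_pos: [0.4946, 0.1391, 0.2241]
tool_rot: [-179.5, -0.1, -0.5]
force: [-0.3, -0.1, 0.2]
grip_width: 0.0868
```

Call:
servo_tool([
  [[0.087,0.0,-0.041,0.0,0.012],[0.087,0.001,-0.082,0.0,0.012],[0.087,0.001,-0.123,0.0,0.012],[0.087,0.002,-0.166,0.0,0.012],[0.087,0.002,-0.166,0.04,0.012],[0.087,0.002,-0.166,0.08,0.012],[0.087,0.002,-0.166,0.12,0.012],[0.087,0.002,-0.166,0.15,0.012],[0.087,0.002,-0.166,0.15,0.012]],
])

```text
time_s: 2.85
tool_pos: [0.4942, 0.3028, 0.0687]
tool_rot: [-179.8, 0.5, -1.2]
force: [-0.6, -0.9, -0.3]
grip_width: 0.0871
```

```bash
python3 - <<'E'
from h import *
s=read_camera("side");t=read_camera("top")
a=cv2.resize(s["image"][110:240,150:350],(800,520),interpolation=3)
cv2.imwrite("pics/c1.png",a[...,::-1])
o=readout.get_obs();print(o["tool_pos"],o["tool_rot"],o["force"])
E
```

```text
[0.49797237 0.30601733 0.07533622] [-1.79499386e+02 -3.20322384e-03 -1.19089887e+00] [-0.62804502  1.01465954  1.7792118 ]
```

View pics/c1.png

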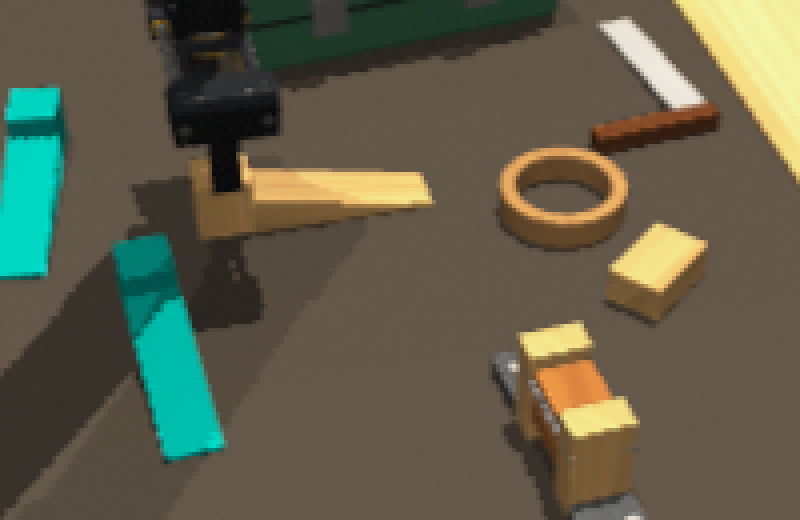

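The near finger (crop 225,170) is in front of the heel at (222,200), between its two x edges, so it's aligned. Next I go down and close.

Call:
servo_tool([
  [[0.087,0,0,0.03,0],[0.087,0,0,0.06,0],[0.087,0,0,0.06,0],[0.03,0,0,0.06,0],[0.03,0,0,0.06,0],[0.03,0,0,0.06,0],[0.03,0,0,0.06,0],[0.03,0,0,0.06,0],[0.03,0,0,0.06,0],[0.03,0,0,0.06,0]],
], force=35)

```text
time_s: 3.78
tool_pos: [0.4982, 0.3066, 0.0158]
tool_rot: [-179.5, -0.0, -1.2]
force: [-0.7, -0.3, 0.2]
grip_width: 0.0483
```

```bash
python3 - <<'E'
from h import *
for i in range(4):
    read_camera("top");o=readout.get_obs();print(o["tool_pos"].round(4),o["tool_rot"].round(2),o["force"].round(2),o["grip_width"])
E
```

```text
[0.4981 0.3065 0.0156] [-1.795e+02 -2.000e-02 -1.200e+00] [0.37 0.29 0.48] 0.044489280583667516
[0.498  0.3065 0.0154] [-179.51   -0.     -1.19] [-0.13 -0.56  0.86] 0.0403075006914602
[0.498  0.3064 0.0154] [-179.51    0.     -1.2 ] [ 0.02 -1.09  1.01] 0.03976083514507711
[0.498  0.3064 0.0154] [-179.52   -0.     -1.2 ] [-0.3  -0.38  1.4 ] 0.03997467662951281
```

Call:
servo_tool([
  [[0.03,0,0,-0.04,0],[0.03,-0.005,0,-0.08,0],[0.03,-0.015,0.036,-0.08,-0.01],[0.03,-0.025,0.072,-0.08,-0.02],[0.03,-0.0327,0.108,-0.08,-0.03],[0.03,-0.0327,0.146,-0.08,-0.04],[0.03,-0.0327,0.184,-0.08,-0.05],[0.03,-0.0327,0.222,-0.08,-0.06],[0.03,-0.0327,0.26,-0.08,-0.073],[0.03,-0.0327,0.295,-0.08,-0.073],[0.03,-0.0327,0.328,-0.08,-0.073],[0.03,-0.0327,0.328,-0.08,-0.073]],
])

```text
time_s: 4.98
tool_pos: [0.4573, -0.0294, 0.0921]
tool_rot: [-179.7, 0.1, 2.4]
force: [-0.5, -0.1, -2.3]
grip_width: 0.0399
```

```bash
python3 - <<'E'
from h import *
for i in range(6): t=read_camera("top")
s=read_camera("side")
np.savez("t1.npz",**t);np.savez("s1.npz",**s)
o=readout.get_obs();print(o["tool_pos"].round(4),o["tool_rot"].round(2),o["force"].round(2),o["grip_width"])
a=cv2.resize(t["image"][130:250,200:340],(400,343),interpolation=3);b=cv2.resize(s["image"][130:250,190:330],(400,343),interpolation=3)
cv2.imwrite("pics/c2.png",np.hstack([a,b])[...,::-1])
for d,n in((t,"top"),(s,"side")):
    P=pts(d);hsv=cv2.cvtColor(d["image"],cv2.COLOR_RGB2HSV)
    tq=(hsv[...,0]>80)&(hsv[...,0]<95)&(hsv[...,1]>150)&(P[...,1]<.2)&(P[...,1]>-.2)&(d["range_z"]>0)
    print(n,"turq ymin",P[tq][:,1].min(),P[tq][:,0][P[tq][:,1].argmin()])
    wood=(hsv[...,0]<32)&(hsv[...,0]>8)&(hsv[...,1]>60)&(hsv[...,2]>100)&(d["range_z"]>0)
    for x in np.arange(.50,.63,.015):
        q=P[wood&(abs(P[...,0]-x)<.0075)&(abs(P[...,1]+.02)<.05)&(P[...,2]>.07)]
        if len(q)>4: print(round(x,3),len(q),np.percentile(q[:,1],[4,96]).round(4),q[:,1].mean().round(4),np.median(q[:,2]).round(3))
    q=P[wood&(abs(P[...,1]+.02)<.05)&(P[...,2]>.07)&(P[...,0]<.64)]
    print("tipx",np.percentile(q[:,0],[97,99,100]))
    # posts
    pt=(hsv[...,0]>18)&wood&(P[...,2]>.07)&(P[...,2]<.082)&(abs(P[...,0]-.678)<.04)&(abs(P[...,1]+.009)<.07)
    q=P[pt]; print("posts",len(q),cv2.minAreaRect((q[:,:2]*1000).astype(np.float32)),q.mean(0))
E
```

```text
[ 0.4584 -0.0199  0.0926] [-1.795e+02 -3.000e-02  3.150e+00] [ 0.48 -0.17 -1.62] 0.039875644728923326
top turq ymin 0.07772153050070452 0.4206508463388193
0.5 20 [-0.0563  0.012 ] -0.0093 0.477
0.53 54 [-0.0316  0.0053] -0.0139 0.099
0.545 50 [-0.0319  0.0055] -0.0131 0.096
0.56 46 [-0.0292  0.0056] -0.0114 0.093
0.575 57 [-0.0297  0.0079] -0.0116 0.091
0.59 50 [-0.0302  0.0075] -0.0102 0.086
0.605 46 [-0.0274  0.0079] -0.0093 0.083
0.62 17 [-0.0275  0.008 ] -0.0122 0.083
tipx [0.57838595 0.60393696 0.61774332]
posts 165 ((678.2730712890625, -8.175643920898438), (43.99588394165039, 102.1571044921875), 3.5853378772735596) [ 0.67855361 -0.00853264  0.07549001]
side turq ymin -0.10870970446327621 0.426668525325408
0.5 24 [-0.0393 -0.0352] -0.0378 0.086
0.515 58 [-0.0388 -0.004 ] -0.0308 0.096
0.53 96 [-0.0382 -0.0003] -0.024 0.099
0.545 95 [-0.0368  0.0034] -0.0214 0.096
0.56 89 [-0.0358  0.0033] -0.0203 0.092
0.575 81 [-0.0347  0.0022] -0.0199 0.09
0.59 78 [-0.0337  0.0054] -0.0165 0.087
0.605 70 [-0.033   0.0053] -0.0151 0.084
0.62 22 [-0.0309  0.0056] -0.0162 0.082
tipx [0.59420644 0.60914504 0.61874493]
posts 258 ((677.7499389648438, -11.330821990966797), (44.89028549194336, 105.85681915283203), 3.579389810562134) [ 0.67785242 -0.01525924  0.07567719]
```

View pics/c2.png

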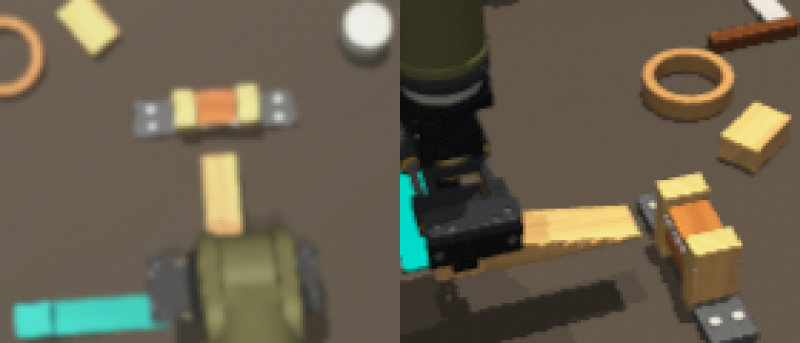

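Top crop: the wedge (222,190) is in line with the rest (215,105), and the gripper covers only the turquoise's low thin end. The wedge is 1–1.5 mm too far in +y; I'll correct that and lower it to the bench.

Call:
servo_tool([
  [[0.03,0,0.0015,0.025,-0.004],[0.03,0,0.0015,0.05,-0.004],[0.03,0,0.0015,0.07,-0.004],[0.03,0,0.0015,0.074,-0.004],[0.03,0,0.0015,0.077,-0.004],[0.03,0,0.0015,0.077,-0.004],[0.03,0,0.0015,0.077,-0.004],[0.03,0,0.0015,0.077,-0.004]],
])

```text
time_s: 6.0
tool_pos: [0.4595, -0.0205, 0.0166]
tool_rot: [-179.5, -0.1, 3.4]
force: [0.7, 0.6, -2.4]
grip_width: 0.04
```

```bash
cat > st.py <<'E'
from h import *
F=[];
for i in range(5):
    read_camera("top");o=readout.get_obs();F.append(o["force"])
print(o["time_s"],o["tool_pos"].round(4),o["tool_rot"].round(2),np.mean(F,0).round(2),np.std(F,0).round(2),o["grip_width"])
E
python3 st.py
```

```text
6.25 [ 0.4587 -0.0208  0.0159] [-1.7951e+02 -6.0000e-02  3.3800e+00] [ 0.21  0.03 -1.54] [0.45 0.35 0.38] 0.03924981108783848
```

Call:
servo_tool([
  [[0.03,0.01,0,0.0005,0],[0.03,0.02,0,0.0005,0],[0.03,0.03,0,0.0005,0],[0.03,0.04,0,0.0005,0],[0.03,0.05,0,0.0005,0],[0.03,0.05,0,0.0005,0],[0.03,0.05,0,0.0005,0],[0.03,0.05,0,0.0005,0]],
])

```text
time_s: 6.92
tool_pos: [0.509, -0.0174, 0.0155]
tool_rot: [-179.5, -0.1, 3.4]
force: [0.3, -0.1, 0.1]
grip_width: 0.0398
```

```bash
python3 - <<'E'
from st import *
for n in("top","side"):
    d=read_camera(n);P=pts(d);hsv=cv2.cvtColor(d["image"],cv2.COLOR_RGB2HSV).astype(int)
    w=(hsv[...,0]<32)&(hsv[...,0]>8)&(hsv[...,1]>60)&(hsv[...,2]>100)&(d["range_z"]>0)
    for x in np.arange(.575,.655,.0125):
        q=P[w&(abs(P[...,0]-x)<.006)&(abs(P[...,1]+.012)<.04)&(P[...,2]>.003)&(P[...,2]<.04)]
        if len(q)>4: print(n,round(x,3),len(q),np.percentile(q[:,1],[4,96]).round(4),np.median(q[:,2]).round(3))
    if n=="side": cv2.imwrite("pics/c3.png",cv2.resize(d["image"][170:260,240:360],(640,480),interpolation=3)[...,::-1])
E
```

```text
7.1667 [ 0.5083 -0.0179  0.0155] [-1.7953e+02 -6.0000e-02  3.3800e+00] [ 0.61  0.81 -0.13] [0.44 0.37 0.54] 0.04015066097831578
top 0.575 5 [-0.0033  0.0067] 0.024
top 0.587 46 [-0.0294  0.0213] 0.02
top 0.6 47 [-0.0345  0.0208] 0.016
top 0.612 45 [-0.0275  0.018 ] 0.016
top 0.625 40 [-0.0382  0.0104] 0.013
top 0.637 37 [-0.0407  0.0106] 0.01
top 0.65 42 [-0.028   0.0119] 0.009
side 0.575 52 [-0.0363 -0.0017] 0.023
side 0.587 67 [-0.0355  0.002 ] 0.021
side 0.6 68 [-0.0343  0.007 ] 0.019
side 0.612 62 [-0.0332  0.0037] 0.016
side 0.625 56 [-0.0325  0.0051] 0.014
side 0.637 59 [-0.0321  0.0087] 0.011
side 0.65 66 [-0.0305  0.0223] 0.009
```

View pics/c3.png

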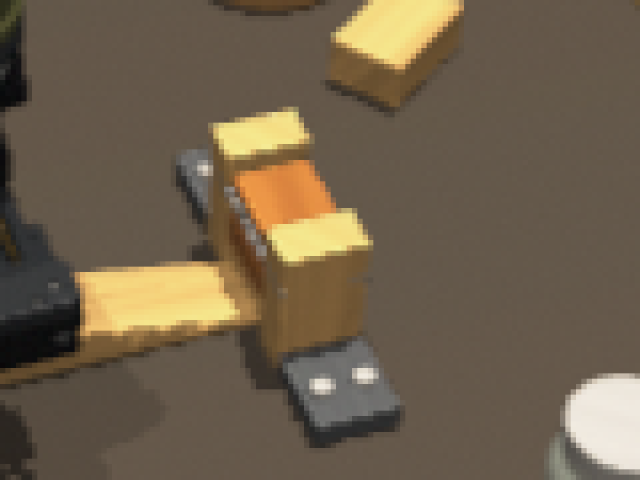

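The thin end is between the posts (crop 245,300), straight and on the bench. Next I push on with force checks.

Call:
servo_tool([
  [[0.03,0.005,0,0,0],[0.03,0.01,0,0,0],[0.03,0.015,0,0,0],[0.03,0.02,0,0,0],[0.03,0.025,0,0,0],[0.03,0.03,0,0,0],[0.03,0.035,0,0,0],[0.03,0.04,0,0,0],[0.03,0.04,0,0,0],[0.03,0.04,0,0,0]],
])

```text
time_s: 8.1
tool_pos: [0.5491, -0.0153, 0.0155]
tool_rot: [-179.5, -0.1, 3.4]
force: [1.3, 0.4, 0.5]
grip_width: 0.0396
```

```bash
cat > pad.py <<'E'
from st import *
def pad():
    d=read_camera("side");P=pts(d);hsv=cv2.cvtColor(d["image"],cv2.COLOR_RGB2HSV).astype(int);ok=(d["range_z"]>0)&(abs(P[...,0]-.678)<.018)
    o=ok&(hsv[...,0]<18)&(hsv[...,1]>120)&(abs(P[...,1]+.009)<.016)&(P[...,2]>.05)
    p=ok&(P[...,2]>.068)&((abs(P[...,1]+.047)<.01)|(abs(P[...,1]-.03)<.009))
    print("pad z",np.median(P[o][:,2]).round(4),o.sum(),"post z",np.median(P[p][:,2]).round(4),p.sum())
    return d
pad()
E
python3 pad.py
```

```text
8.35 [ 0.5482 -0.0155  0.0155] [-1.7953e+02 -6.0000e-02  3.3800e+00] [0.45 0.36 0.37] [0.38 0.39 0.45] 0.0396822099839617
pad z 0.066 119 post z 0.0758 137
```

Call:
servo_tool([
  [[0.03,0.004,0,0,0],[0.03,0.008,0,0,0],[0.03,0.012,0,0,0],[0.03,0.016,0,0,0],[0.03,0.02,0,0,0],[0.03,0.02,0,0,0]],
])

```text
time_s: 8.9
tool_pos: [0.5669, -0.0146, 0.0155]
tool_rot: [-179.6, 0.2, 3.4]
force: [-4.6, -0.4, 4.7]
grip_width: 0.0397
```

```bash
python3 pad.py
```

```text
9.15 [ 0.5669 -0.0146  0.0154] [-1.7957e+02  1.2000e-01  3.3700e+00] [-4.33 -0.25  4.92] [0.44 0.27 0.33] 0.039597988089441774
pad z 0.0693 115 post z 0.076 138
```

Call:
servo_tool([
  [[0.03,0.004,0,0,0],[0.03,0.008,0,0,0],[0.03,0.012,0,0,0],[0.03,0.016,0,0,0],[0.03,0.02,0,0,0],[0.03,0.024,0,0,0],[0.03,0.024,0,0,0]],
])

```text
time_s: 9.78
tool_pos: [0.5897, -0.0135, 0.0154]
tool_rot: [-179.6, 0.3, 3.4]
force: [-4.4, -0.4, 5.6]
grip_width: 0.0397
```

```bash
python3 pad.py
```

```text
10.0333 [ 0.5897 -0.0135  0.0154] [-179.62    0.28    3.36] [-5.14 -0.59  5.51] [0.57 0.41 0.04] 0.04018851017076254
pad z 0.0737 122 post z 0.076 131
```

Call:
servo_tool([
  [[0.03,0.003,0,0,0],[0.03,0.006,0,0,0],[0.03,0.009,0,0,0],[0.03,0.009,0,0,0],[0.03,0.009,0,0,0]],
])

```text
time_s: 10.5
tool_pos: [0.5972, -0.0131, 0.0154]
tool_rot: [-179.7, 0.5, 3.4]
force: [-4.9, -0.2, 6.7]
grip_width: 0.0395
```

```bash
python3 pad.py
```

```text
10.75 [ 0.5972 -0.0132  0.0154] [-179.66    0.49    3.35] [-5.63 -0.38  6.18] [0.48 0.28 0.59] 0.03990850032285297
pad z 0.0752 115 post z 0.076 140
```

Call:
servo_tool([
  [[0.03,0.0015,0,-0.0005,0],[0.03,0.003,0,-0.0008,0],[0.03,0.004,0,-0.0008,0],[0.03,0.004,0,-0.0008,0],[0.03,0.004,0,-0.0008,0]],
])

```text
time_s: 11.22
tool_pos: [0.5997, -0.0131, 0.0154]
tool_rot: [-179.7, 0.7, 3.3]
force: [-5.3, 0.2, 1.9]
grip_width: 0.0402
```

```bash
python3 pad.py
```

```text
11.4667 [ 0.5997 -0.0131  0.0154] [-179.67    0.69    3.35] [-5.3  -0.01  1.39] [0.39 0.15 0.51] 0.03964175712383448
pad z 0.0757 118 post z 0.076 129
```

Call:
servo_tool([
  [[0.03,0.0015,0,-0.0003,0],[0.03,0.003,0,-0.0003,0],[0.03,0.004,0,-0.0003,0],[0.03,0.004,0,-0.0003,0],[0.03,0.004,0,-0.0003,0]],
])

```text
time_s: 11.93
tool_pos: [0.6011, -0.013, 0.0154]
tool_rot: [-179.7, 1.0, 3.4]
force: [-9.4, -0.1, 7.6]
grip_width: 0.0396
```

```bash
python3 pad.py
```

```text
12.1833 [ 0.601  -0.013   0.0154] [-179.72    1.04    3.35] [-9.4  -0.11  7.56] [0.43 0.51 0.73] 0.039584681739158745
pad z 0.0761 112 post z 0.076 136
```

Call:
servo_tool([
  [[0.03,0.002,0,-0.0005,0],[0.03,0.003,0,-0.001,0],[0.03,0.004,0,-0.0015,0],[0.03,0.005,0,-0.0015,0],[0.03,0.005,0,-0.0015,0],[0.03,0.005,0,-0.0015,0]],
])

```text
time_s: 12.73
tool_pos: [0.6012, -0.013, 0.0153]
tool_rot: [-179.8, 1.7, 3.4]
force: [-12.9, -1.3, 5.7]
grip_width: 0.0398
```

```bash
python3 pad.py
```

```text
12.9833 [ 0.6012 -0.013   0.0153] [-179.76    1.66    3.35] [-11.98  -0.43   5.5 ] [0.38 0.43 0.29] 0.03936888694984265
pad z 0.076 115 post z 0.0765 147
```

Call:
servo_tool([
  [[0.03,0.004,0,-0.001,0],[0.03,0.005,0,-0.002,0],[0.03,0.006,0,-0.0025,0],[0.03,0.007,0,-0.003,0],[0.03,0.007,0,-0.003,0],[0.03,0.007,0,-0.003,0]],
])

```text
time_s: 13.53
tool_pos: [0.6015, -0.013, 0.0153]
tool_rot: [-179.8, 2.5, 3.4]
force: [-14.7, -2.2, 1.7]
grip_width: 0.0394
```

```bash
python3 pad.py
```

```text
13.7833 [ 0.6015 -0.013   0.0153] [-179.79    2.5     3.36] [-14.42  -0.91   1.6 ] [0.23 0.51 0.48] 0.03957025512620228
pad z 0.0757 113 post z 0.0772 200
```

Call:
servo_tool([
  [[0.03,0.004,0,-0.0015,0],[0.03,0.006,0,-0.0025,0],[0.03,0.007,0,-0.003,0],[0.03,0.0085,0,-0.0035,0],[0.03,0.0085,0,-0.0035,0],[0.03,0.0085,0,-0.0035,0]],
])

```text
time_s: 14.33
tool_pos: [0.6017, -0.013, 0.0153]
tool_rot: [-179.8, 3.5, 3.4]
force: [-16.8, -0.6, 1.7]
grip_width: 0.0394
```

```bash
python3 - <<'E'
from pad import *
d=pad()
P=pts(d);w=(P[...,2]>.003)&(abs(P[...,1]+.03)<.03)&(P[...,0]>.55)&(P[...,0]<.656)
cv2.imwrite("pics/c4.png",cv2.resize(d["image"][150:260,220:360],(770,600),interpolation=3)[...,::-1])
E
```

```text
14.5833 [ 0.6018 -0.013   0.0153] [-179.84    3.54    3.38] [-16.97  -1.23   2.78] [0.52 0.88 0.18] 0.0396187936566672
pad z 0.0763 115 post z 0.3652 261
pad z 0.0762 118 post z 0.3652 264
```

View pics/c4.png

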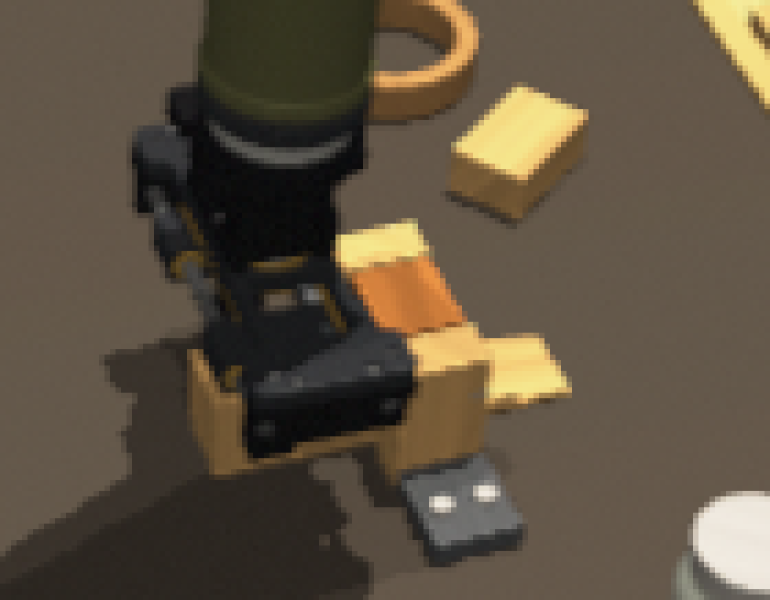

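Push is 17.0 N, the pad is flush at 0.076, and the wedge is straight, with its thin end showing beyond the post at crop (530,370). Next I relax the push, then open.

Call:
servo_tool([
  [[0.03,0.005,0,-0.002,0],[0.03,0.003,0,-0.001,0],[0.03,0.001,0,0,0],[0.03,0.001,0,0,0],[0.03,0.001,0,0,0]],
])

```text
time_s: 15.1
tool_pos: [0.6018, -0.0131, 0.0152]
tool_rot: [-179.9, 3.7, 3.4]
force: [-6.1, -0.1, 5.5]
grip_width: 0.0395
```

```bash
python3 pad.py
```

```text
15.35 [ 0.6018 -0.013   0.0152] [-179.85    3.68    3.37] [-5.17 -0.14  5.42] [0.22 0.46 0.62] 0.03966247071646649
pad z 0.0759 116 post z 0.3623 273
```

Call:
servo_tool([
  [[0.03,-0.0003,0,-0.0007,0],[0.03,-0.0003,0,-0.0007,0],[0.045,-0.0003,0,-0.0007,0],[0.055,-0.0003,0,-0.0007,0],[0.065,-0.0003,0,-0.0007,0],[0.065,-0.0003,0,-0.0007,0],[0.065,-0.0003,0,-0.0007,0],[0.065,-0.0003,0,-0.0007,0]],
], force=10)

```text
time_s: 16.07
tool_pos: [0.6018, -0.0131, 0.0161]
tool_rot: [-179.9, 3.7, 3.4]
force: [0.4, 0.4, 0.2]
grip_width: 0.0634
```

```bash
python3 pad.py
```

```text
16.3167 [ 0.6015 -0.0131  0.0159] [-179.85    3.68    3.37] [ 0.11 -0.35  0.21] [0.47 0.52 0.41] 0.06478207813248817
pad z 0.076 117 post z 0.3655 271
```

Call:
servo_tool([
  [[0.065,-0.001,0,-0.015,0],[0.065,-0.003,0,-0.035,0],[0.065,-0.006,0,-0.06,0],[0.065,-0.012,0,-0.1,0],[0.065,-0.03,0,-0.14,0],[0.065,-0.06,0,-0.17,0],[0.065,-0.095,0,-0.19,0],[0.065,-0.13,0,-0.19,0],[0.065,-0.15,0,-0.19,0],[0.065,-0.15,0,-0.19,0],[0.065,-0.15,0,-0.19,0]],
])

```text
time_s: 17.28
tool_pos: [0.4641, -0.022, 0.2165]
tool_rot: [179.9, 3.6, 3.3]
force: [1.3, 0.2, -0.2]
grip_width: 0.0648
```

```bash
python3 - <<'E'
from pad import *
d=pad();t=read_camera("top")
for n,d in(("side",d),("top",t)):
    P=pts(d);hsv=cv2.cvtColor(d["image"],cv2.COLOR_RGB2HSV).astype(int)
    w=(hsv[...,0]<32)&(hsv[...,0]>8)&(hsv[...,1]>60)&(hsv[...,2]>90)&(d["range_z"]>0)
    for x in np.r_[np.arange(.575,.656,.01),np.arange(.705,.775,.01)]:
        q=P[w&(abs(P[...,0]-x)<.005)&(abs(P[...,1]+.012)<.04)&(P[...,2]>.003)&(P[...,2]<.06)]
        if len(q)>4: print(n,round(x,3),len(q),np.percentile(q[:,1],[4,96]).round(4),np.percentile(q[:,2],[50,95]).round(3))
a=cv2.resize(d["image"][130:250,200:340],(400,343),interpolation=3)
b=cv2.resize(read_camera("side")["image"][130:250,220:360],(400,343),interpolation=3)
cv2.imwrite("pics/c5.png",np.hstack([a,b])[...,::-1])
E
```

```text
17.5333 [ 0.465  -0.0211  0.215 ] [-179.76    3.68    3.43] [ 0.23  0.33 -0.14] [0.69 0.49 0.24] 0.0646517375094306
pad z 0.0762 117 post z 0.0762 138
pad z 0.0763 115 post z 0.076 143
side 0.575 75 [-0.0341  0.004 ] [0.031 0.051]
side 0.585 92 [-0.0365  0.0002] [0.047 0.053]
side 0.595 84 [-0.0356  0.0014] [0.047 0.053]
side 0.605 88 [-0.0352 -0.0001] [0.045 0.053]
side 0.615 95 [-0.0366  0.0037] [0.046 0.052]
side 0.625 50 [-0.0399  0.0034] [0.03  0.035]
side 0.635 63 [-0.0386  0.0026] [0.028 0.033]
side 0.645 62 [-0.0328  0.0062] [0.028 0.03 ]
side 0.655 126 [-0.0484  0.0238] [0.027 0.054]
side 0.715 6 [-0.0489 -0.0255] [0.008 0.016]
side 0.725 25 [-0.0293  0.0052] [0.013 0.016]
side 0.735 45 [-0.0365  0.0161] [0.01  0.013]
side 0.745 40 [-0.0275  0.0126] [0.009 0.011]
side 0.755 37 [-0.0328  0.0115] [0.007 0.01 ]
side 0.765 9 [-0.0456 -0.0029] [0.004 0.008]
side 0.775 8 [-0.041   0.0043] [0.004 0.005]
top 0.585 32 [-0.0358  0.0224] [0.048 0.053]
top 0.595 41 [-0.046   0.0159] [0.049 0.057]
top 0.605 39 [-0.0428  0.0164] [0.048 0.055]
top 0.615 38 [-0.0335  0.0234] [0.049 0.055]
top 0.625 29 [-0.045   0.0093] [0.031 0.049]
top 0.635 42 [-0.0469  0.0184] [0.029 0.035]
top 0.645 39 [-0.042   0.0103] [0.027 0.033]
top 0.655 58 [-0.0467  0.0183] [0.032 0.057]
top 0.705 8 [-0.0099  0.0132] [0.018 0.021]
top 0.715 31 [-0.0354  0.0197] [0.014 0.021]
top 0.725 42 [-0.0492  0.0221] [0.01  0.014]
top 0.735 40 [-0.0317  0.0186] [0.01  0.018]
top 0.745 30 [-0.0262  0.024 ] [0.008 0.015]
top 0.755 27 [-0.0198  0.0167] [0.008 0.011]
top 0.765 7 [-0.0412  0.0118] [0.004 0.009]
```

View pics/c5.png

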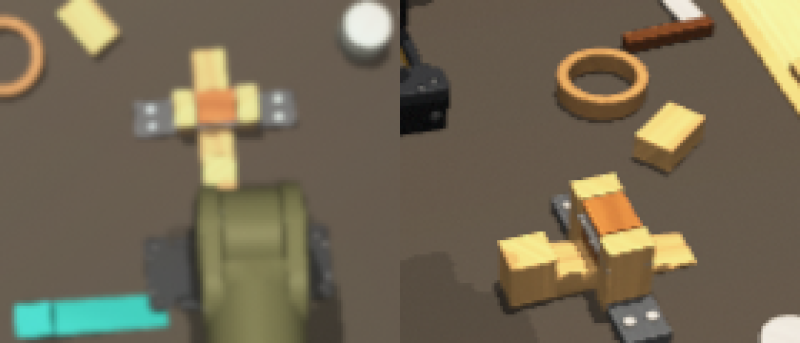

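The rest is up and flush (pad 0.076, posts 0.076). The wedge lies flat and straight through (heel at right crop (528,270), thin end at (670,250)), and the gripper is clear.

```bash
python3 -c "
from h import *
print(env.sign_off())"
```

```text
the job is handed in; nothing more can be done
None
```

The wooden wedge is in under the rest's foot, thin end first, and the rest is up at its stop. I handed the job in at about 18 s of the 64 s allowed.

- **Push:** it took about 4–6 N while lifting the rest. At the stop I took it up to about 17 N, then eased off and opened the fingers. The wedge and the rest stayed put.
- **Last checks:** the rest's top is at 76 mm and the post tops are at 76 mm, so it is flush. The wedge lies flat and straight between the posts. The gripper is clear, with no force on it.
- **Other things:** the ones in the last close-up pictures look unmoved. I did not re-measure everything on the bench.
- **What disagreed:**
  - The tool tilted about 3.7° during the final push, though the wedge stayed flat.
  - The post height read wrongly (about 0.36 m) while the arm blocked the view. It read correctly again once the arm was clear.

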